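# Stack and latch the lidded cheese box from the sloping drainer

## Task

Take the lidded box that lies on the sloping wooden drainer, keeping it from tipping over, and stack it squarely on the box in the aluminium carrier, its four corner feet down in the recesses of the lid below, which fits loosely and may sit a few millimetres off the middle of its tub. Then press it straight down, firmly but without slamming, until the hooks at both ends have clicked over its end ledges and it sits fully home; let go and leave everything else where it is.

Things in the scene. Friction and masses are not known exactly. Their poses are not given: they have to be found in the camera images.
- top_box: the box to stack: white tub, grey lid, 150 long (its x), 60 wide (y), 75 high, about 0.45 kg, closed, rigid; grip it across the 60 mm. Origin: middle of the plane under its feet; z up through the lid. Four feet 12 x 12, 15 tall, centred at x +-60, y +-15.5; tub z 15 to 57, lid to 75, plain sides. Starts on the drainer, leaning 30 degrees, x up the slope. Either way round is right
- top_lid (a point): middle of the upper box's lid top (75 mm over its origin); flat and solid 48 mm either way along x, the place to press
- top_ledge (a point): outer edge of the ledge on the upper box's +x end (81 mm from its middle): 26 wide, sticks out 6 mm, z 24 to 27 over the box's origin; the -x end has the same, at the start against the drainer's stop rail
- bottom_box: the lower box's white tub, 150 x 60 (long along its x), fixed in a flat aluminium carrier (210 x 90 x 15) on the table. Origin: on the table under the tub's middle, z up. Its grey lid (164 x 72, top 90 mm above the table) fits loosely: it sits square to the tub but up to 5 mm off its middle in x and in y, differently each time, and is stuck there; this pose does not tell
- tub_middle (a point): point over the tub's middle at lid-top height. The lid has four square recesses 16 x 16, 16 deep, with 1.5 mm bevelled mouths, centred +-60 in x, +-15.5 in y about the lid's (not the tub's) middle: feel or look for them. Home: the upper box rests on the lid, its origin 75 mm above the table (90 while its feet still stand on the lid), 2 mm play each way
- hook_far (a joint): sprung steel hook, 20 wide, at the lower lid's +x end: arm hinged 55 mm above the table, 85 mm from the lid's middle, top at 113 mm; its nose points inward to 77.5 mm from it, underside 103, sloping lead-in 105 to 113 mm above the table. 0: upright, at rest; grows (rad) when bent outward, by about 0.07 as a ledge passes; springs back
- hook_near (a joint): the same hook at the -x end, mirrored; 0 at rest, grows as it is bent outward. The ledges meet the hooks some 10 mm before home, when the feet are already in; passing both takes about 10 to 20 N in all, more than the box weighs
- drainer: sloping rack of wooden slats, fixed, 132 wide (its y) with its surface rising 30 degrees toward its +x; origin on the table under its middle. The surface begins at x -100, z 30 at a stop rail 20 mm high and ends at x 97, z 144
- cheese: small orange waxed cheese, 90 across and 42 high, bystander; origin under its centre
- spare_box: smaller flat-lidded box without feet, recesses or hooks, 116 x 66 x 54 mm, bystander; origin under its centre
- brush: brush lying on the table, bystander; origin under its middle
- jar: amber jar with steel cap, 68 across and 100 high, bystander; origin under its centre
- bowl: small steel bowl, 110 across and 45 high, bystander; origin under its centre
- trier: cheese trier, wooden cross handle (about 93 mm) and 130 mm steel blade, lying, bystander; origin under it near the handle
Things that resemble listed ones, but are neither listed nor needed, are in the scene too. What is shaped like the bottom_box but orange or red is not meant.

How it is judged:
By the outcome, as a careful person would: the job done as asked, in the order asked, and still so for the second after the job is handed in, with the robot touching nothing.
It also fails if it takes over 67 s, if anything falls off the work surface, if the arm or the gripper's body presses on something with over 40 N, if the wrist force passes 120 N, or if a joint passes its speed limit or range.

## Robot

A 6-joint arm with a two-finger parallel gripper is mounted at the origin on the work surface. World frame = base frame: x ahead of the robot, y to its left, z up, the work surface at z = 0. Lengths are in mm, angles in rad, forces in N, time in s.
With the tool pointing down it reaches from about 350 to 975 mm from the base axis. Payload 7.1 kg.
Tool frame: the origin (TCP) lies midway between the tips of the shut fingers; the grasp point (between the pads) lies 19 mm behind it; z points along the fingers, y is the line along which they close (so a half turn about z gives the same grasp; the last joint's range is limited). The gripper opens to 88 mm and grips with 3 to 60 N. Pads are 20 mm wide; open, the fingers measure 115 mm over their backs; the gripper's body (75 mm by 178 mm) begins 61 mm behind the grasp point.
Start: joints at [-1.315, 0.423, 1.63, -0, 1.089, -0.019], TCP at [169.615, -601.528, 222.675] pointing down, gripper open.
Joint ranges: [-3, 3], [-0.9, 2.11], [0.09, 2.58], [-1.31, 4.45], [0.11, 2.69], [-2.54, 2.54]. Speed limits (rad/s): [2.39, 2.39, 3.01, 3.14, 3.14, 3.14].

## Interface

Orientations are given as a rotation vector (axis times angle).
In Python, from workcell import ctrl gives the robot as it stands. The module is installed in compiled form; this text tells all that it offers.
- The arm moves only by the tool servo_tool, never from a script. Its argument "increments" is a list of rows, each a list of 7 numbers: the shift along the world's x, y, z in cm, then the turn, a rotation vector about the world's x, y, z in degrees, then the opening, from -1 (shut) to 1 (fully open). A call has 1 to 20 rows; each row is the pose to reach, as a shift and turn from the pose commanded when the call began; what a row does not reach only later rows make up. A row lasts 1/12 s, in which the tool goes at most 41.7 mm and 7.16 degrees, less where a joint would pass 70% of its speed; a pose out of reach is approached as far as the arm can. A call with a gripper value outside its range is refused whole. The fingers move at their own pace and stop on an object; the grip force is fixed at half the most. Time passes only in rows, so rows that repeat a pose let the fingers close. It gives the time, the measured TCP pose, the force, the opening and the grip force at its end, in the units of the state.
- ctrl.get_obs(): the state, without advancing time (a new reading comes with each control period).
- ctrl.get_image(name): name is "scene" or "top" or "wrist"; returns a dict with "image" (384x512x3 uint8, red, green, blue), "fx", "fy", "cx", "cy" (pixels), "extrinsics" (4x4, takes a point from camera to world coordinates); the wrist camera has in their place "tool_from_camera" (4x4, takes a point from camera to tool coordinates, whose origin is the TCP and whose axes are the flange's). Camera axes: x right, y up, looking along -z (the intrinsics and any distortion apply to the point x, -y, -z); pixel columns grow to the right and rows downward; lengths in mm; the calibration is good to about 2 mm. The wrist camera is an equidistant fisheye: a pixel r from the principal point sees the ray r / f radians off the axis. A picture is of the moment at which its call begins: read the wrist's pose just before it. There is no depth.
- ctrl.close_job(): hands the job in; it is judged then, once.
The state is a dict: "t": time; "qpos": joint angles; "qvel": joint speeds; "joint_torque": joint torques, N m; "ee_pos": TCP position; "orientation": TCP orientation; "ft_force": force on the tool from outside, world axes, zero at the start; "moment": the same for the moment, N m; "width": finger opening in mm; "grasp_force": force on a finger pad.
Only numpy, scipy, OpenCV 4.12 (cv2) and the standard library are available. Lean on these libraries where they do the work, as an engineer would, in place of code of your own. Each camera call takes 0.05 s, during which the arm holds its last target. There are 200 camera calls.

## Working session

There is one attempt and no reset: what is moved stays moved. The work goes in short steps, Python scripts to look and compute and a tool call to move; the robot and the scene stay as the last step left them, time stands still between calls to the robot, and variables do not carry over. Pictures are saved under pics/ and viewed, at most 10 in all, crops included, and the job is handed in when it is done.

Besides the shell and the picture viewer there is one more tool, called after "Request:" as name(argument=value, ...) on one line, values as JSON. servo_tool: Moves the arm, as the interface text tells. Its arguments: {"type":"object","properties":{"increments":{"type":"array","items":{"type":"array","items":{"type":"number"}}}},"required":["increments"]}

```bash
mkdir -p pics; cat > h.py <<'E'
import numpy as np, cv2
from workcell import ctrl
from scipy.spatial.transform import Rotation as R
def grab(n,name):
    o=ctrl.get_obs(); d=ctrl.get_image(n); cv2.imwrite(f'pics/{name}.png',d['image'][:,:,::-1])
    if n=='wrist':
        T=np.eye(4);T[:3,:3]=R.from_rotvec(o['orientation']).as_matrix();T[:3,3]=o['ee_pos']
        d['extrinsics']=T@d['tool_from_camera']
    np.savez(f'pics/{name}.npz',**{k:d[k] for k in('image','fx','fy','cx','cy','extrinsics')},wrist=(n=='wrist'))
    return d
def load(name): return dict(np.load(f'pics/{name}.npz'))
def ray(d,p):
    p=np.atleast_2d(np.array(p,float)); u=(p[:,0]-d['cx'])/d['fx']; v=(p[:,1]-d['cy'])/d['fy']
    if d['wrist']:
        r=np.hypot(u,v); s=np.where(r>1e-9,np.sin(r)/np.maximum(r,1e-9),1); c=np.c_[u*s,-v*s,-np.cos(r)]
    else: c=np.c_[u,-v,-np.ones(len(p))]
    E=d['extrinsics']; return E[:3,3],c@E[:3,:3].T
def onz(d,p,z):
    o,r=ray(d,p); return o+r*((z-o[2])/r[:,2])[:,None]
def proj(d,X):
    E=d['extrinsics']; c=(np.atleast_2d(X)-E[:3,3])@E[:3,:3]; x,y,z=c[:,0],-c[:,1],-c[:,2]
    if d['wrist']:
        q=np.hypot(x,y);t=np.arctan2(q,z); k=t/np.maximum(q,1e-9)
    else: k=1/z
    return np.c_[d['cx']+d['fx']*x*k,d['cy']+d['fy']*y*k]
E
python3 - <<'E'
from h import *
a=grab('scene','s0');b=grab('top','t0')
for d in(a,b):print(d['fx'],d['cx'],d['cy'],d['extrinsics'].round(3).tolist())
for n,k in(('s0',0),('t0',0)):
    cv2.imwrite(f'pics/{n}b.png',cv2.resize(cv2.imread(f'pics/{n}.png'),(800,600),interpolation=cv2.INTER_CUBIC))
print(ctrl.get_obs())
E
```

```text
401.68954939178576 257.1338259055907 189.01433530144033 [[0.469, -0.668, 0.577, 1241.04], [0.883, 0.344, -0.319, -397.454], [0.015, 0.66, 0.751, 1044.015], [0.0, 0.0, 0.0, 1.0]]
456.317754792931 253.23432425260472 193.3248615513066 [[0.023, 0.997, -0.08, 361.405], [-1.0, 0.023, -0.002, -3.739], [0.0, 0.08, 0.997, 1693.58], [0.0, 0.0, 0.0, 1.0]]
{'t': 0.1, 'qpos': array([-1.31498201e+00,  4.23728827e-01,  1.63063404e+00,  3.01417068e-06,
        1.08858057e+00, -1.89973889e-02]), 'qvel': array([ 0.00016179, -0.00037501, -0.00361241,  0.00126401,  0.00010969,
        0.00204272]), 'joint_torque': array([-1.05790783e-03, -5.45614636e+01, -2.74324518e+01,  6.44683954e-02,
        1.87581737e-02, -1.44016605e-05]), 'ee_pos': array([ 169.50170881, -601.04688032,  221.99360996]), 'orientation': array([-3.11065337e+00, -4.30130200e-01,  2.46384168e-04]), 'ft_force': array([0.58165869, 0.04095068, 0.12927027]), 'moment': array([-0.05848084,  0.04839277, -0.00679661]), 'grasp_force': 0.0, 'width': 87.85752246333702}
```

View pics/s0b.png

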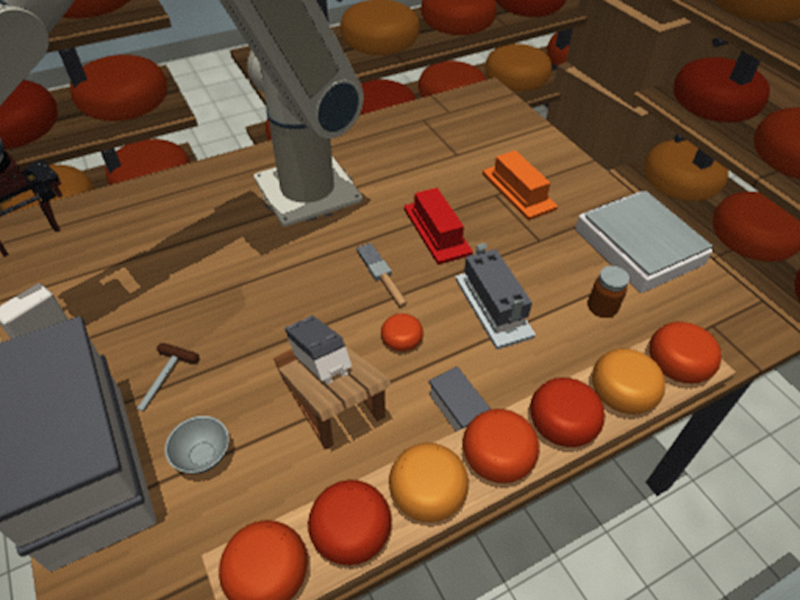

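View pics/t0b.png

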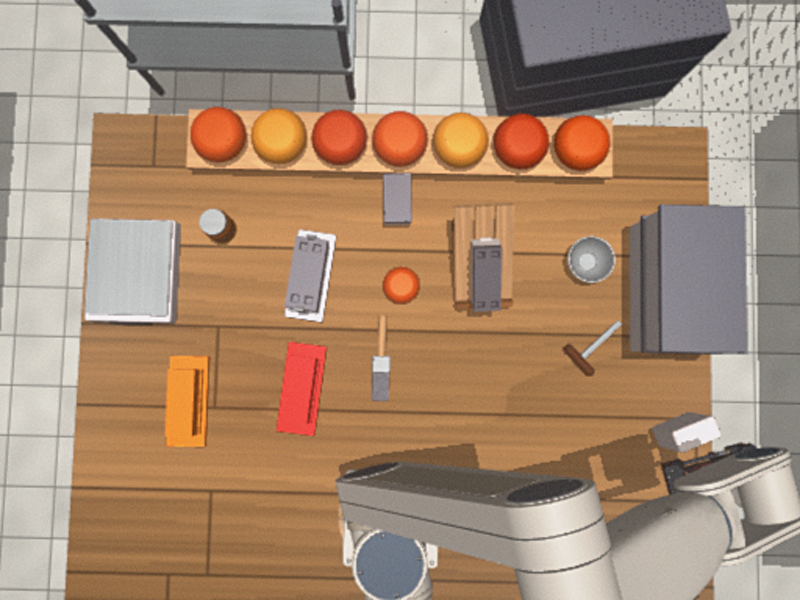

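In the 800x600 scene view, top_box leans on the slats at (318,348) and bottom_box is at (497,290); in the top view they are at (486,275) and (309,272).

- **Bottom box candidates (top view):** (309,272) has a grey lid, recesses, hooks and an aluminium carrier. (302,390) is red and (187,400) is orange, so both are decoys. (397,198) is a flat lid with no carrier, so it is the spare_box. (309,272) is the one that fits.
- **Top box candidates:** only (486,275) lies on the drainer.

I'll confirm both in one crop and measure.

```bash
python3 - <<'E'
from h import *
d=load('t0');im=d['image']; hsv=cv2.cvtColor(im,cv2.COLOR_RGB2HSV)
m=((hsv[...,1]<70)&(hsv[...,2]<125)).astype(np.uint8)
m=cv2.morphologyEx(m,cv2.MORPH_CLOSE,np.ones((5,5)))
for nm,(x0,y0,x1,y1),z in(('bottom',(175,140,220,210),90),('top',(285,145,335,205),135)):
    s=np.zeros_like(m);s[y0:y1,x0:x1]=m[y0:y1,x0:x1]
    c=max(cv2.findContours(s,0,2)[0],key=cv2.contourArea);r=cv2.minAreaRect(c);b=cv2.boxPoints(r)
    print(nm,r);P=onz(d,b,z);print(P.round(1).tolist(),P.mean(0).round(1),[np.linalg.norm(P[i]-P[i-1]).round(1) for i in range(4)])
c=im[125:215,160:345];cv2.imwrite('pics/c1.png',cv2.resize(c[:,:,::-1],(800,389),interpolation=cv2.INTER_CUBIC))
E
```

```text
bottom ((200.112548828125, 176.04800415039062), (17.17738151550293, 48.123939514160156), 1.3019527196884155)
[[461.9, 217.6, 90.0], [633.2, 219.5, 90.0], [633.2, 158.5, 90.0], [462.0, 157.1, 90.0]] [547.6 188.2  90. ] [np.float64(60.5), np.float64(171.2), np.float64(61.0), np.float64(171.2)]
top ((311.0, 178.0), (42.0, 18.0), 90.0)
[[616.1, -166.4, 135.0], [617.5, -228.4, 135.0], [472.4, -230.1, 135.0], [471.0, -168.5, 135.0]] [ 544.2 -198.3  135. ] [np.float64(145.2), np.float64(62.1), np.float64(145.2), np.float64(61.6)]
```

View pics/c1.png

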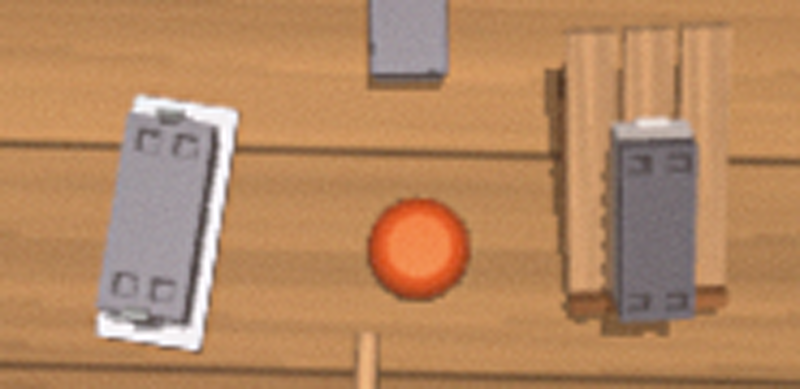

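The crop confirms both. The grey lid with four recesses and steel hooks at (158,218) sits in the white aluminium carrier. The lidded box at (653,225) lies on the wooden drainer, low end against the stop rail. Next I work out the approach pose.

```bash
cat >> h.py <<'E'
def target(yaw,tilt,flip=0):
    "tool orientation: y across box, z down (tilted by tilt deg so that tool axis is box -z)"
    B=R.from_euler('z',yaw,degrees=True)*R.from_euler('y',-tilt,degrees=True)
    return B*R.from_matrix(np.diag([1,-1,-1]))*R.from_euler('z',180*flip,degrees=True)
def delta(pos,rot):
    o=ctrl.get_obs(); q=R.from_rotvec(o['orientation'])
    return ((np.array(pos)-o['ee_pos'])/10).round(2),np.degrees((rot*q.inv()).as_rotvec()).round(2)
E
python3 - <<'E'
from h import *
for f in(0,1): print(delta((470,-205,265),target(4,30,f)))
E
```

```text
(array([30.05, 39.6 ,  4.3 ]), array([  5.08, -29.62, -11.5 ]))
(array([30.05, 39.6 ,  4.3 ]), array([-43.2 ,  -7.63, 162.87]))
```

Request:
servo_tool(increments=[[0,4,6,0,0,0,1],[4,10,8,0,-5,-2,1],[30,39.6,6,5,-29.6,-11.5,1],[30,39.6,6,5,-29.6,-11.5,1],[30,39.6,6,5,-29.6,-11.5,1],[30,39.6,6,5,-29.6,-11.5,1],[30,39.6,6,5,-29.6,-11.5,1],[30,39.6,6,5,-29.6,-11.5,1],[30,39.6,6,5,-29.6,-11.5,1],[30,39.6,6,5,-29.6,-11.5,1],[30,39.6,6,5,-29.6,-11.5,1],[30,39.6,6,5,-29.6,-11.5,1],[30,39.6,6,5,-29.6,-11.5,1],[30,39.6,6,5,-29.6,-11.5,1],[30,39.6,6,5,-29.6,-11.5,1],[30,39.6,6,5,-29.6,-11.5,1],[30,39.6,6,5,-29.6,-11.5,1]])

```text
t: 1.52
ee_pos: [469.0, -206.4, 282.5]
orientation: [-3.019, -0.103, -0.807]
ft_force: [0.5, 0.2, 0.1]
width: 87.8
grasp_force: 0.0
```

```bash
python3 - <<'E'
from h import *
o=ctrl.get_obs();print(o['t'],o['ee_pos'],o['qpos'])
d=grab('wrist','w1');print(d['fx'],d['cx'],d['cy'],d['tool_from_camera'].round(3).tolist())
cv2.imwrite('pics/w1b.png',cv2.resize(cv2.imread('pics/w1.png'),(800,600),interpolation=cv2.INTER_CUBIC))
E
```

```text
1.5167 [ 469.03395462 -206.37792554  282.47572253] [-0.63297493  0.02340622  2.1109952   0.54527028  0.66548236  0.49394298]
297.3186396354542 249.95341440347994 189.8988701154147 [[-0.0, 0.968, 0.25, 67.957], [1.0, 0.0, 0.001, 0.888], [0.001, 0.25, -0.968, -161.324], [0.0, 0.0, 0.0, 1.0]]
```

View pics/w1b.png

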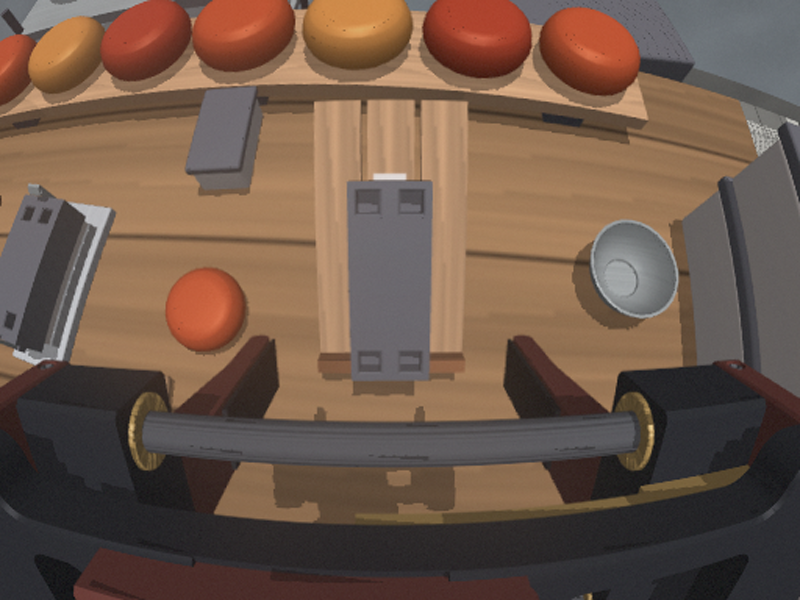

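The wrist view (800x600) shows the top_box lid with corners near (348,181), (432,181), (429,380) and (352,381), and the bowl and cheese clear on either side. I'll solve the box pose from the lid corners.

```bash
cat >> h.py <<'E'
from scipy.optimize import least_squares
def quad(d,roi,smax=70,vmax=125):
    x0,y0,x1,y1=roi;hsv=cv2.cvtColor(d['image'],cv2.COLOR_RGB2HSV)
    m=np.zeros(hsv.shape[:2],np.uint8);m[y0:y1,x0:x1]=((hsv[...,1]<smax)&(hsv[...,2]<vmax))[y0:y1,x0:x1]
    m=cv2.morphologyEx(m,cv2.MORPH_CLOSE,np.ones((9,9)));m=cv2.morphologyEx(m,cv2.MORPH_OPEN,np.ones((5,5)))
    c=max(cv2.findContours(m,0,1)[0],key=cv2.contourArea)
    h=cv2.convexHull(c); q=cv2.approxPolyDP(h,0.03*cv2.arcLength(h,True),True)[:,0].astype(float)
    return q,h[:,0],cv2.contourArea(c)
E
python3 - <<'E'
from h import *
d=load('w1');q,h,a=quad(d,(215,105,285,250));print(q.tolist(),a,h.tolist())
L=np.array([[75,30,75],[75,-30,75],[-75,-30,75],[-75,30,75.]])
def pose(p): 
    B=R.from_euler('z',p[3],degrees=True)*R.from_euler('y',-30,degrees=True); return p[:3]+B.apply(L)
pts=np.array([[348,181],[432,181],[429.5,380.5],[352,381]])*.64
for Q in(pts,):
    s=least_squares(lambda p:(proj(d,pose(p))-Q).ravel(),[570,-200,70,4]);print(s.x.round(2),s.fun.round(2))
    B=R.from_euler('z',s.x[3],degrees=True)*R.from_euler('y',-30,degrees=True)
    for z in(150,26): 
        P=s.x[:3]+B.apply([0,0,z]);print(z,P.round(1),delta(P,target(s.x[3],30)))
E
```

```text
[[275.0, 116.0], [274.0, 242.0], [226.0, 243.0], [222.0, 117.0]] 6488.5 [[275, 116], [276, 117], [276, 139], [274, 242], [273, 243], [226, 243], [225, 242], [224, 230], [222, 126], [222, 117], [223, 116]]
[ 581.68 -199.47   70.36    4.15] [-0.64  0.25  0.67  0.05  0.06 -0.13 -0.08 -0.22]
150 [ 506.9 -204.9  200.3] (array([ 3.79,  0.17, -8.22]), array([ 0.13, -0.04,  0.32]))
26 [ 568.7 -200.4   92.9] (array([  9.97,   0.62, -18.96]), array([ 0.13, -0.04,  0.32]))
```

Pose fit is sub-pixel, and the fitted z of 70.4 mm matches the drainer geometry. I'll descend along the box normal and grip.

Request:
servo_tool(increments=[[2,0.1,-4,0.1,0,0.3,1],[3.8,0.15,-8.2,0.1,0,0.3,1],[3.8,0.15,-8.2,0.1,0,0.3,1],[5.0,0.3,-10.35,0.1,0,0.3,1],[6.25,0.4,-12.5,0.1,0,0.3,1],[7.5,0.45,-14.7,0.1,0,0.3,1],[8.7,0.55,-16.8,0.1,0,0.3,1],[9.97,0.6,-18.95,0.1,0,0.3,1],[9.97,0.6,-18.95,0.1,0,0.3,1],[9.97,0.6,-18.95,0.1,0,0.3,1],[9.97,0.6,-18.95,0.1,0,0.3,1],[9.97,0.6,-18.95,0.1,0,0.3,-1],[9.97,0.6,-18.95,0.1,0,0.3,-1],[9.97,0.6,-18.95,0.1,0,0.3,-1],[9.97,0.6,-18.95,0.1,0,0.3,-1],[9.97,0.6,-18.95,0.1,0,0.3,-1],[9.97,0.6,-18.95,0.1,0,0.3,-1],[9.97,0.6,-18.95,0.1,0,0.3,-1],[9.97,0.6,-18.95,0.1,0,0.3,-1]])

```text
t: 3.15
ee_pos: [569.3, -199.5, 93.9]
orientation: [-3.015, -0.112, -0.808]
ft_force: [-3.8, 0.7, 7.9]
width: 59.8
grasp_force: 30.0
```

```bash
python3 - <<'E'
from h import *
o=ctrl.get_obs();print({k:o[k] for k in('t','ee_pos','width','grasp_force','ft_force','moment')}); print(delta((568.7,-200.4,92.9),target(4.15,30)))
E
```

```text
{'t': 3.15, 'ee_pos': array([ 569.33002066, -199.49253311,   93.85054501]), 'width': 59.82668962198277, 'grasp_force': 29.993904791772366, 'ft_force': array([-3.84100293,  0.6932356 ,  7.85539538]), 'moment': array([ 0.05817515,  0.25843244, -0.00475577])}
(array([-0.06, -0.09, -0.1 ]), array([ 0.04,  0.02, -0.09]))
```

Gripped (60 mm, 30 N), and the pose agrees to 1 mm. Now I lift along the normal and compute the carry to a viewing pose behind bottom_box.

Request:
servo_tool(increments=[[-0.5,0,0.9,0,0,0,-1],[-1.25,-0.1,2.2,0,0,0,-1],[-2.5,-0.2,4.3,0,0,0,-1],[-3.75,-0.3,6.5,0,0,0,-1],[-5,-0.35,8.7,0,0,0,-1],[-6,-0.35,11,0,0,0,-1],[-6,-0.35,13,0,0,0,-1],[-6,-0.35,13,0,0,0,-1],[-6,-0.35,13,0,0,0,-1]])

```text
t: 3.9
ee_pos: [509.3, -203.1, 223.5]
orientation: [-3.015, -0.113, -0.809]
ft_force: [0.7, -0.3, -5.2]
width: 60.1
grasp_force: 30.0
```

```bash
python3 - <<'E'
from h import *
o=ctrl.get_obs();print({k:o[k] for k in('t','ee_pos','width','grasp_force','ft_force','moment')}); print(delta((350,185,240),target(-9,0)))
E
```

```text
{'t': 3.9, 'ee_pos': array([ 509.32722004, -203.07439237,  223.52310307]), 'width': 60.05189736442965, 'grasp_force': 29.992296919226646, 'ft_force': array([ 0.68067353, -0.28349007, -5.15545251]), 'moment': array([-0.01724036,  0.58597079,  0.01321936])}
(array([-15.93,  38.81,   1.65]), array([  1.34,  30.08, -12.98]))
```

Request:
servo_tool(increments=[[-1,2,0.5,0.1,2.5,-1,-1],[-2.5,5,1,0.3,6,-2.5,-1],[-4,8.5,1.6,0.4,9,-4,-1],[-5.5,12,1.6,0.5,12,-5.5,-1],[-7,15.5,1.6,0.7,15,-7,-1],[-8.5,19,1.6,0.8,18,-8,-1],[-10,22.5,1.6,0.9,21,-9,-1],[-11.5,26,1.6,1.1,24,-10,-1],[-13,29.5,1.6,1.2,27,-11,-1],[-14.5,33,1.6,1.3,29,-12,-1],[-15.5,36,1.6,1.3,30,-12.7,-1],[-15.9,38,1.6,1.3,30.1,-13,-1],[-15.9,38.8,1.6,1.3,30.1,-13,-1],[-15.9,38.8,1.6,1.3,30.1,-13,-1],[-15.9,38.8,1.6,1.3,30.1,-13,-1],[-15.9,38.8,1.6,1.3,30.1,-13,-1]])

```text
t: 5.23
ee_pos: [350.0, 184.0, 238.3]
orientation: [3.131, -0.249, -0.005]
ft_force: [0.2, 0.3, -5.0]
width: 60.1
grasp_force: 30.0
```

```bash
python3 - <<'E'
from h import *
o=ctrl.get_obs();print({k:o[k] for k in('t','ee_pos','width','ft_force','moment','qpos')}); print(delta((350,185,240),target(-9,0)))
grab('wrist','w2');cv2.imwrite('pics/w2b.png',cv2.resize(cv2.imread('pics/w2.png'),(800,600),interpolation=cv2.INTER_CUBIC))
E
```

```text
{'t': 5.2333, 'ee_pos': array([350.04541837, 184.01119761, 238.34801335]), 'width': 60.076498117634216, 'ft_force': array([ 0.17939959,  0.34182713, -4.98215964]), 'moment': array([ 0.01759558, -0.01370877, -0.05253383]), 'qpos': array([4.53118897e-01, 5.26752717e-02, 2.08761264e+00, 1.15540725e-03,
       1.00438698e+00, 2.18171653e+00])}
(array([-0.  ,  0.1 ,  0.17]), array([ 0.03, -0.18,  0.08]))
```

View pics/w2b.png

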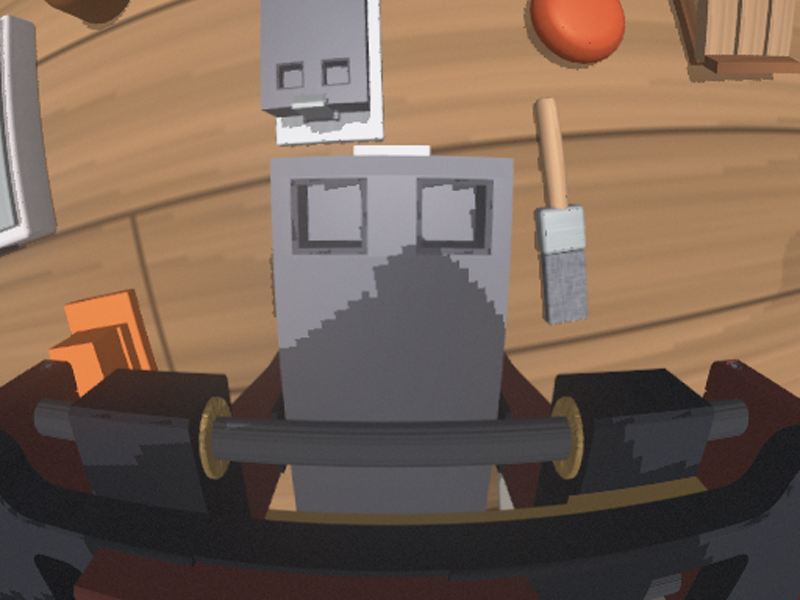

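The wrist view shows the held box filling the centre. The lower lid's near recesses are at (290,75) and (336,72) and its hook at (309,102), but its far end is cut off. I'll shift sideways to see the whole lid.

Request:
servo_tool(increments=[[2,-3,0.5,0,0,0,-1],[4,-6.5,1,0,0,0,-1],[6,-10,1.5,0,0,0,-1],[8.5,-13,2,0,0,0,-1],[10,-15.5,2,0,0,0,-1],[10.2,-16,2,0,0,0,-1],[10.2,-16,2,0,0,0,-1],[10.2,-16,2,0,0,0,-1],[10.2,-16,2,0,0,0,-1]])

```text
t: 6.03
ee_pos: [451.3, 25.1, 258.8]
orientation: [-3.131, 0.249, 0.004]
ft_force: [0.0, 0.8, -4.8]
width: 60.0
grasp_force: 30.0
```

```bash
python3 - <<'E'
from h import *
d=grab('wrist','w3');c=d['image'][:240,20:240];cv2.imwrite('pics/w3b.png',cv2.resize(c[:,:,::-1],None,fx=2.5,fy=2.5,interpolation=cv2.INTER_CUBIC))
E
```

```text
(no output)
```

View pics/w3b.png

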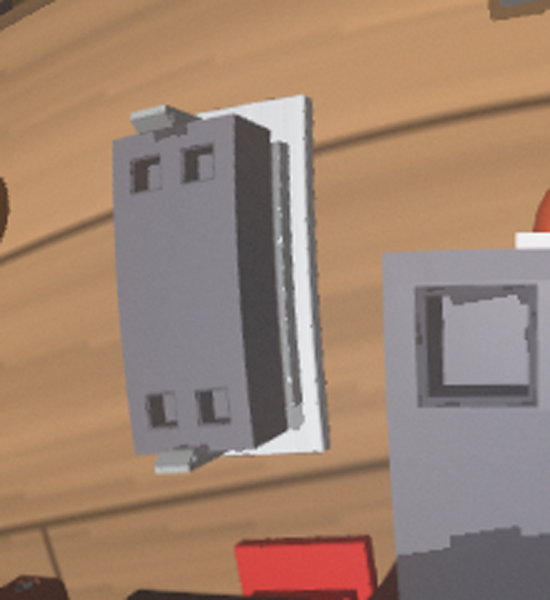

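The crop shows the whole lower lid: corners (113,142), (235,115), (254,449), (134,456) and four recesses around (147,174), (198,165), (163,408) and (214,407). I'll fit the lower lid pose and the in-hand pose.

```bash
python3 - <<'E'
from h import *
d3=load('w3');d2=load('w2')
c3=np.array([[113,142],[235,115],[254,449],[134,456],[146.5,174],[198,164.5],[162.5,408.5],[213.5,407]])/2.5+[20,0]
M=np.array([[82,36],[82,-36],[-82,-36],[-82,36],[60,15.5],[60,-15.5],[-60,15.5],[-60,-15.5]])
c2=np.array([[290,75.5],[336,72]])/1.5625
def W(p,m,z=90):
    a=np.radians(p[2]);return np.c_[p[0]+m@[np.cos(a),-np.sin(a)],p[1]+m@[np.sin(a),np.cos(a)],np.full(len(m),z)]
for nm,f in(('w3all',lambda p:(proj(d3,W(p,M))-c3)),('w3rec',lambda p:(proj(d3,W(p,M[4:]))-c3[4:])),
  ('w2rec',lambda p:np.vstack([proj(d2,W(p,M[6:]))-c2,[[ (p[2]+10)*1,0]]]))):
    s=least_squares(lambda p:f(p).ravel(),[549,202,-9]);print(nm,s.x.round(2),s.fun.round(1))
# in hand: box pose in tool frame, tool z down; h = tcp height over box origin
T=np.array([[75,30],[75,-30],[60,15.5],[60,-15.5]])
cc=np.array([[271,158],[513,157],[329.5,217],[454,216.5]])/1.5625
d=dict(d2);tc=ctrl.get_image('wrist')['tool_from_camera'];d['extrinsics']=tc
def H(p,h):
    w=W(p,T,0);return np.c_[w[:,0],-w[:,1],np.full(4,h-75)]
for fix in(0,1):
    s=least_squares(lambda p:(proj(d,H(p,26.5 if fix else p[3]))-cc).ravel(),[0,0,0,26]);print('hand(x fwd,y left,yaw,h)',s.x.round(2),s.fun.round(1))
o=ctrl.get_obs();print(o['ee_pos'],R.from_rotvec(o['orientation']).as_matrix().round(4).tolist())
E
```

```text
w3all [556.78 203.97  -7.43] [ 0.  -0.9 -0.  -0.8  0.2  0.5  0.5 -0.1 -0.4  0.  -0.  -0.4 -0.4  1.2
 -0.2  0.4]
w3rec [557.09 203.56  -7.38] [-0.2 -0.3  0.2 -0.7 -0.2  0.9  0.1  0.1]
w2rec [556.49 201.82  -9.74] [ 0.  -0.5 -0.1  0.5  0.3  0. ]
hand(x fwd,y left,yaw,h) [-0.48 -1.32  0.23 27.88] [-0.1  0.3 -0.2  0.4 -0.2 -0.3  0.5 -0.3]
hand(x fwd,y left,yaw,h) [-0.45 -1.32  0.23 26.  ] [-1.1  0.1  0.7  0.2 -0.7 -0.1  1.  -0.1]
[451.57462066  25.6117202  259.0445268 ] [[0.9877, -0.1565, -0.002], [-0.1565, -0.9877, 0.0004], [-0.0021, -0.0001, -1.0]]
```

Both views agree: lid centre about (556.8, 204.0), yaw -7.4°. The in-hand offset is (-0.5, -1.3), which is mostly camera bias and cancels out. Target TCP is (557.5, 205.3), yaw -7.6°.

Request:
servo_tool(increments=[[1.5,3,0,0,0,0.7,-1],[3.5,6,0,0,0,1.4,-1],[5.5,9,0,0,0,1.4,-1],[7.5,12.5,-1,0,0,1.4,-1],[9.3,15.5,-3,0,0,1.4,-1],[10.3,17.5,-5,0,0,1.4,-1],[10.6,17.95,-8,0,0,1.4,-1],[10.6,17.95,-10,0,0,1.4,-1],[10.6,17.95,-11.5,0,0,1.4,-1],[10.6,17.95,-11.5,0,0,1.4,-1],[10.6,17.95,-11.5,0,0,1.4,-1],[10.6,17.95,-11.5,0,0,1.4,-1],[10.6,17.95,-11.5,0,0,1.4,-1]])

```text
t: 7.22
ee_pos: [559.2, 205.0, 145.8]
orientation: [-3.133, 0.209, -0.002]
ft_force: [-0.0, 0.1, -4.0]
width: 59.6
grasp_force: 30.0
```

```bash
python3 - <<'E'
from h import *
o=ctrl.get_obs();print({k:o[k] for k in('t','ee_pos','ft_force','moment')});print(delta((557.5,205.3,140),target(-7.6,0)))
E
```

```text
{'t': 7.2167, 'ee_pos': array([559.15469305, 204.99709271, 145.79234112]), 'ft_force': array([-0.03222809,  0.14519602, -3.97392721]), 'moment': array([ 0.06143437, -0.00824592, -0.02798076])}
(array([-0.17,  0.03, -0.58]), array([-0.06,  0.06,  0.04]))
```

Request:
servo_tool(increments=[[-0.15,0.03,-0.5,0,0,0,-1],[-0.15,0.03,-1,0,0,0,-1],[-0.15,0.03,-1.5,0,0,0,-1],[-0.15,0.03,-2,0,0,0,-1],[-0.15,0.03,-2.4,0,0,0,-1],[-0.15,0.03,-2.4,0,0,0,-1],[-0.15,0.03,-2.4,0,0,0,-1],[-0.15,0.03,-2.4,0,0,0,-1]])

```text
t: 7.88
ee_pos: [556.9, 204.8, 120.1]
orientation: [-3.134, 0.21, 0.002]
ft_force: [-0.2, 0.7, -4.4]
width: 59.9
grasp_force: 30.0
```

Request:
servo_tool(increments=[[0,0,-0.15,0,0,0,-1],[0,0,-0.3,0,0,0,-1],[0,0,-0.45,0,0,0,-1],[0,0,-0.6,0,0,0,-1],[0,0,-0.6,0,0,0,-1],[0,0,-0.6,0,0,0,-1],[0,0,-0.6,0,0,0,-1]])

```text
t: 8.47
ee_pos: [556.8, 204.8, 114.2]
orientation: [-3.135, 0.21, 0.002]
ft_force: [-0.4, -0.1, -4.7]
width: 60.0
grasp_force: 30.0
```

```bash
python3 - <<'E'
from h import *
o=ctrl.get_obs();print({k:o[k] for k in('t','ee_pos','ft_force','moment','width')});print(delta((557.5,205.3,110),target(-7.6,0)))
E
```

```text
{'t': 8.4667, 'ee_pos': array([556.81764301, 204.7736914 , 114.19297331]), 'ft_force': array([-0.3931697 , -0.06705921, -4.74228985]), 'moment': array([-0.00588288,  0.01926679,  0.05084039]), 'width': 60.01224242371596}
(array([ 0.07,  0.05, -0.42]), array([-0.01, -0.09,  0.06]))
```

No contact at 114 mm, where feet standing on the lid would touch at about 117, so they seem to be entering. Continuing slowly.

Request:
servo_tool(increments=[[0,0,-0.1,0,0,0,-1],[0,0,-0.2,0,0,0,-1],[0,0,-0.3,0,0,0,-1],[0,0,-0.3,0,0,0,-1],[0,0,-0.3,0,0,0,-1]])

```text
t: 8.88
ee_pos: [557.3, 204.9, 111.4]
orientation: [-3.134, 0.21, 0.001]
ft_force: [1.6, 0.1, -2.0]
width: 59.7
grasp_force: 30.0
```

```bash
python3 - <<'E'
from h import *
o=ctrl.get_obs();print({k:o[k].round(3) for k in('ee_pos','ft_force','moment')})
d=grab('scene','s1');c=d['image'][140:230,265:365];cv2.imwrite('pics/s1b.png',cv2.resize(c[:,:,::-1],None,fx=6,fy=6,interpolation=cv2.INTER_CUBIC))
E
```

```text
{'ee_pos': array([557.303, 204.871, 111.436]), 'ft_force': array([ 1.649,  0.119, -1.951]), 'moment': array([ 0.066, -0.13 , -0.015])}
```

View pics/s1b.png

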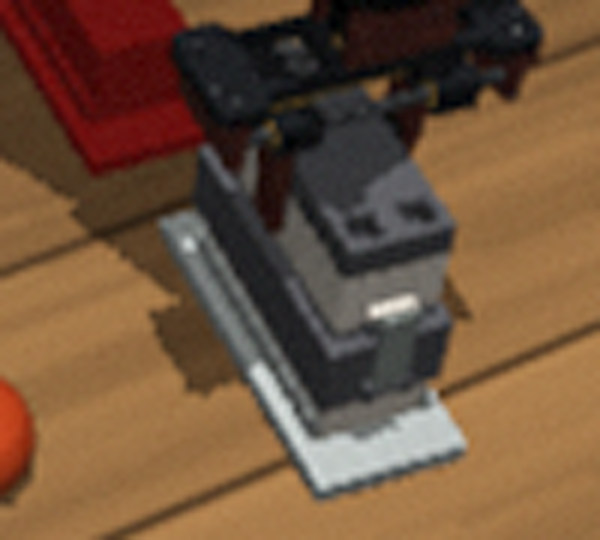

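The crop shows the box seated squarely in the lid below, with its ledge at (393,308) just on the far hook. The feet are in and hook contact is starting (x force +1.6 N). I'll press down slowly while still holding it.

Request:
servo_tool(increments=[[0.05,0,-0.1,0,0,0,-1],[0.05,0,-0.2,0,0,0,-1],[0.05,0,-0.3,0,0,0,-1],[0.05,0,-0.4,0,0,0,-1],[0.05,0,-0.4,0,0,0,-1]])

```text
t: 9.35
ee_pos: [558.2, 205.1, 108.2]
orientation: [-3.134, 0.21, -0.001]
ft_force: [0.1, -1.0, 6.4]
width: 59.8
grasp_force: 30.0
```

Request:
servo_tool(increments=[[0,0,-0.1,0,0,0,-1],[0,0,-0.2,0,0,0,-1],[0,0,-0.3,0,0,0,-1],[0,0,-0.3,0,0,0,-1]])

```text
t: 9.68
ee_pos: [558.4, 205.1, 105.6]
orientation: [-3.133, 0.21, -0.002]
ft_force: [-2.8, -0.4, 6.3]
width: 59.4
grasp_force: 30.0
```

Request:
servo_tool(increments=[[0,0,-0.1,0,0,0,-1],[0,0,-0.2,0,0,0,-1],[0,0,-0.3,0,0,0,-1],[0,0,-0.3,0,0,0,-1]])

```text
t: 10.02
ee_pos: [558.6, 205.1, 102.8]
orientation: [-3.134, 0.209, -0.002]
ft_force: [0.6, -1.3, 8.8]
width: 59.8
grasp_force: 30.0
```

Request:
servo_tool(increments=[[0,0,-0.1,0,0,0,-1],[0,0,-0.15,0,0,0,-1],[0,0,-0.15,0,0,0,-1]])

```text
t: 10.27
ee_pos: [559.1, 205.1, 101.1]
orientation: [-3.134, 0.209, -0.003]
ft_force: [2.6, -1.3, 7.1]
width: 59.6
grasp_force: 30.0
```

Request:
servo_tool(increments=[[0,0,-0.1,0,0,0,-1],[0,0,-0.2,0,0,0,-1],[0,0,-0.2,0,0,0,-1]])

```text
t: 10.52
ee_pos: [559.1, 205.1, 101.1]
orientation: [-3.134, 0.209, -0.003]
ft_force: [-3.3, -2.2, 24.7]
width: 59.8
grasp_force: 30.0
```

```bash
python3 - <<'E'
from h import *
o=ctrl.get_obs();print({k:o[k].round(3) for k in('ee_pos','ft_force','moment')})
d=grab('wrist','w4')
# in-hand height from lid front corners
q,h,a=quad(d,(150,80,350,225),70,160);print(q.tolist(),a)
d2=load('w2');q,h,a=quad(d2,(150,98,350,225),70,160);print(q.tolist(),a)
A=cv2.imread('pics/w2.png')[60:240,130:370];B=cv2.imread('pics/w4.png')[60:240,130:370]
cv2.imwrite('pics/w4b.png',cv2.resize(np.hstack([A,B]),(800,300),interpolation=cv2.INTER_CUBIC))
E
```

```text
{'ee_pos': array([559.125, 205.071, 101.05 ]), 'ft_force': array([-3.333, -2.175, 24.719]), 'moment': array([-1.055,  0.986,  0.011])}
[[328.0, 102.0], [322.0, 224.0], [178.0, 224.0], [173.0, 101.0]] 19468.5
[[328.0, 102.0], [322.0, 224.0], [178.0, 224.0], [173.0, 102.0]] 13773.0
```

View pics/w4b.png

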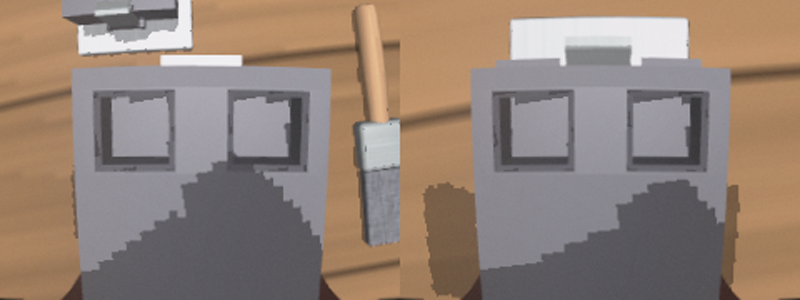

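The left and right crops show the box in the same place in the hand, so nothing slipped, and the far hook at (598,48) now covers the ledge. A hard stop at 101 mm with 25 N means it is home. I'll relax, open, rise, shut the fingers, then press once on the lid middle as a check.

Request:
servo_tool(increments=[[0,0,0.1,0,0,0,-1],[0,0,0.2,0,0,0,-1],[0,0,0.2,0,0,0,1],[0,0,0.2,0,0,0,1],[0,0,0.2,0,0,0,1],[0,0,0.2,0,0,0,1],[0,0,0.2,0,0,0,1],[0,0,0.2,0,0,0,1],[0,0,1,0,0,0,1],[0,0,2.5,0,0,0,1],[0,0,4.5,0,0,0,1],[0,0,6.5,0,0,0,1],[0,0,7.5,0,0,0,-1],[0,0,7.5,0,0,0,-1],[0,0,7.5,0,0,0,-1],[0,0,7.5,0,0,0,-1],[0,0,7.5,0,0,0,-1],[0,0,7.5,0,0,0,-1],[0,0,7.5,0,0,0,-1],[0,0,7.5,0,0,0,-1]])

```text
t: 12.23
ee_pos: [557.1, 204.7, 172.1]
orientation: [3.134, -0.21, -0.004]
ft_force: [0.2, 0.3, 0.0]
width: 37.9
grasp_force: 0.0
```

```bash
python3 - <<'E'
from h import *
o=ctrl.get_obs();print({k:np.round(o[k],2) for k in('t','ee_pos','ft_force','width')})
E
```

```text
{'t': np.float64(12.23), 'ee_pos': array([557.06, 204.68, 172.06]), 'ft_force': array([0.22, 0.31, 0.05]), 'width': np.float64(37.94)}
```

Request:
servo_tool(increments=[[0,0,0,0,0,0,-1],[0,0,0,0,0,0,-1],[0,0,0,0,0,0,-1],[0,0,0,0,0,0,-1],[0,0,-0.6,0,0,0,-1],[0,0,-1.2,0,0,0,-1],[0,0,-1.7,0,0,0,-1],[0,0,-1.9,0,0,0,-1],[0,0,-1.9,0,0,0,-1],[0,0,-1.9,0,0,0,-1]])

```text
t: 13.07
ee_pos: [557.2, 204.7, 153.3]
orientation: [3.134, -0.21, -0.003]
ft_force: [0.0, -0.8, 1.0]
width: 0.1
grasp_force: 0.0
```

Request:
servo_tool(increments=[[0,0,-0.1,0,0,0,-1],[0,0,-0.2,0,0,0,-1],[0,0,-0.3,0,0,0,-1],[0,0,-0.4,0,0,0,-1],[0,0,-0.4,0,0,0,-1]])

```text
t: 13.48
ee_pos: [557.5, 204.8, 150.4]
orientation: [-3.134, 0.21, 0.002]
ft_force: [-2.0, -0.1, 6.1]
width: 0.8
grasp_force: 2.7
```

Contact is at 150 mm, the home height for the lid top. One firm press, then I retreat and look.

Request:
servo_tool(increments=[[0,0,-0.1,0,0,0,-1],[0,0,-0.2,0,0,0,-1],[0,0,-0.25,0,0,0,-1],[0,0,-0.25,0,0,0,-1]])

```text
t: 13.82
ee_pos: [557.6, 204.8, 150.2]
orientation: [-3.134, 0.21, 0.001]
ft_force: [-8.4, -4.0, 25.2]
width: 0.2
grasp_force: 12.3
```

Request:
servo_tool(increments=[[0,0,0.3,0,0,0,-1],[0,0,1.5,0,0,0,-1],[-1,-1,4,0,0,0,-1],[-3,-4,8,0,0,0,-1],[-5,-7,10,0,0,0,-1],[-7,-10,11,0,0,0,-1],[-9,-13,11,0,0,0,-1],[-10,-16,11,0,0,0,-1],[-10,-17,11,0,0,0,-1],[-10,-17,11,0,0,0,-1],[-10,-17,11,0,0,0,-1]])

```text
t: 14.73
ee_pos: [458.1, 34.8, 257.7]
orientation: [-3.134, 0.212, 0.0]
ft_force: [0.7, 0.6, 0.3]
width: 0.8
grasp_force: 0.0
```

```bash
python3 - <<'E'
from h import *
d=grab('wrist','w5');s=grab('scene','s2')
a=cv2.resize(d['image'][0:260,0:260],(520,520),interpolation=cv2.INTER_CUBIC)
b=cv2.resize(s['image'][140:230,280:350],(280,360),interpolation=cv2.INTER_CUBIC)
c=np.zeros((520,800,3),np.uint8);c[:,:520]=a;c[:360,520:]=b
cv2.imwrite('pics/f.png',c[:,:,::-1])
E
```

```text
(no output)
```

View pics/f.png

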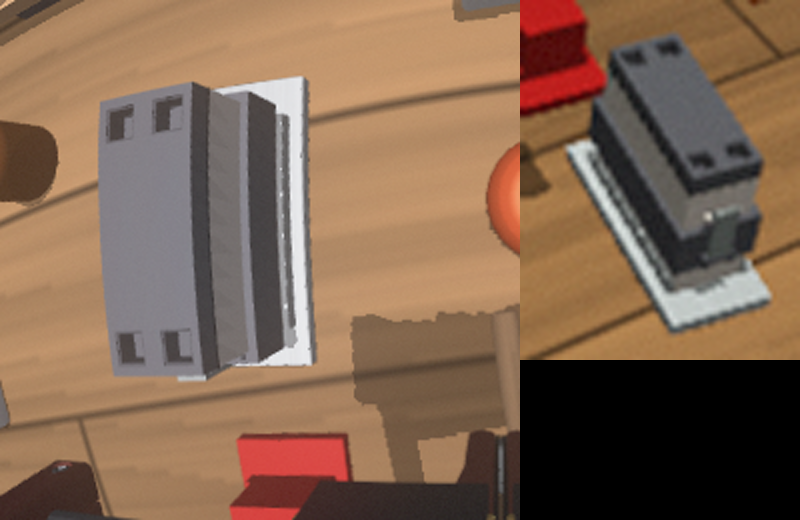

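The last view shows the box seated level and square. The gap to the lower lid is uniform, the far hook at (722,232) is over its ledge, and nothing else has moved. The lid top stayed at 150 mm under 25 N, so it is fully home. Handing in.

```bash
python3 -c "
from workcell import ctrl
print(ctrl.close_job())"
```

```text
the job is handed in; nothing more can be done
None
```

The lidded box is stacked on the bottom box and pressed fully home (lid top at 150 mm, firm at 25 N), and the job is handed in; I saw the far hook over its ledge, but the near hook was out of view, so I infer it from the level seat and the hard stop.

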